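# Pin the wick bar of a candle mould

### The job

Swing the wick bar over the candle mould so that its tongue goes into the fork, then take the longer of the two headed pins from the wooden rack and push it down through fork, tongue and fork until its head sits fully home on the fork. The hole in the tongue is rarely in line at first: work the bar by its knob to find it by feel. Leave the shorter pin in its rack hole and do not disturb the cups and the jar.

Things in the scene. Friction and masses are not known exactly. Their poses are not given: they have to be found in the camera images.
- stand: Fixed pouring stand: aluminium base plate 110 x 300 x 12 mm (x by y) with an open aluminium mould 70 mm wide in its middle, its rim 95 mm above the table. A round pivot post stands at stand y = +90 mm, a steel fork at y = -90 mm. Origin: centre of the base's underside; z up; y runs from fork to pivot.
- fork_hole (a point): Centre of the mouth of the fork's upper hole, on top of the upper plate, 125 mm above the table; axes as the stand. The fork: two level plates 44 x 44 x 12 mm (tops 125 and 97 mm above the table, 16 mm gap), each with a vertical hole of 13.2 mm in line with the other, joined by a web at stand y -112 to -126 mm; open towards stand -x and +x.
- fork_plunger (a point): Spring plunger in the lower plate's hole, 35 mm below fork_hole. It stops the pin some 15 mm before it is home; a push on the head of about 6 to 15 N takes the pin past it, and friction then keeps the pin.
- pivot (a point): Point on the bar's vertical hinge axis, at the height of the bar's top face (120 mm above the table), 180 mm from fork_hole along stand +y.
- wick_bar (a joint): Swing of the wick bar about the vertical axis at point pivot, rad, -0.1 to 1.5. 0: the bar points along stand -y, its centreline over fork_hole. It grows as the bar opens clockwise seen from above, towards stand -x. It stays where it is left (about 1.5 N at the knob moves it). Steel bar 150 x 24 x 10 mm, top face 120 mm above the table.
- bar_end (a point): Middle of the bar's end, on its top face, 150 mm from the pivot. Clamped below is the tongue: plate 38 x 38 x 10 mm (100 to 110 mm above the table), its vertical 13.2 mm hole 180 mm from the pivot but up to 9 mm to either side of the bar's centreline, unknown, different each time; so the holes line up at a joint value between -0.05 and +0.05. Friction of about 10 N holds the tongue on the bar.
- bar_knob (a point): Centre of the top of the upright black knob on the bar, a cylinder 20 mm in diameter and 36 mm tall (120 to 156 mm above the table), 115 mm from the pivot along the bar's centreline, 65 mm from the pin hole. Grip it here to swing the bar.
- rack: Fixed wooden block 60 x 130 x 30 mm (x by y by z) with two round holes 15 mm wide and 22 mm deep at rack y = -35 and +35 mm, in each of which a headed pin stands upright. Origin: centre of its underside.
- long_pin: The pin to use: steel, 85 g give or take; shank 12 mm in diameter and 50 mm long below the head (the last 3 mm narrow to 10 mm), head a disc 22 mm in diameter and 14 mm tall. Stands loosely in one of the rack's holes, underside of the head about 58 mm above the table. Origin: centre of the foot of the shank; z along the pin towards the head.
- long_pin_collar (a point): Centre of the underside of the long pin's head, 50 mm above its foot along its axis; it lies at fork_hole when the pin is home.
- short_pin: The other pin, too short: like the long pin but with a shank of 32 mm, head underside about 40 mm above the table. Stands in the rack's other hole. Origin: centre of its foot.
- cup_a: White candle cup, 80 mm wide, 90 mm tall, standing on the table; to be left alone. Origin: centre of its underside.
- cup_b: A second white candle cup of the same size; to be left alone.
- oil_jar: Amber glass jar with white cap, 56 mm wide, 110 mm tall; to be left alone. Origin: centre of its underside.
Mind the look-alikes: they are no part of the job. There is more than one size of the rack; the one meant has the size given above.

How it is judged:
By the outcome, as a careful person would: the job done as asked, in the order asked, and still so for the second after the job is handed in, with the robot touching nothing.
It also fails if it takes over 70 s, if anything falls off the work surface, if the arm or the gripper's body presses on something with over 40 N, if the wrist force passes 120 N, or if a joint passes its speed limit or range.

### The arm

A 6-joint arm with a two-finger parallel gripper is mounted at the origin on the work surface. World frame = base frame: x ahead of the robot, y to its left, z up, the work surface at z = 0. Lengths are in m, angles in rad, forces in N, time in s.
With the tool pointing down it reaches from about 0.3 to 0.875 m from the base axis. Payload 6.4 kg.
Tool frame: the origin (TCP) lies midway between the tips of the shut fingers; the grasp point (between the pads) lies 19 mm behind it; z points along the fingers, y is the line along which they close (so a half turn about z gives the same grasp; the last joint's range is limited). The gripper opens to 85 mm and grips with 20 to 120 N. Pads are 22 mm wide; open, the fingers measure 114 mm over their backs; the gripper's body (76 mm by 85 mm) begins 54 mm behind the grasp point. The pads swing forward as they close: fully open they stand 13 mm farther back than shut.
Start: joints at [1.072, 0.181, 1.607, -0, 1.354, -0.206], TCP at [0.166, 0.551, 0.231] pointing down, gripper open.
Joint ranges: [-2.99, 2.99], [-0.89, 2.07], [0.3, 2.58], [-1.14, 4.28], [0, 2.63], [-3.12, 3.12]. Speed limits (rad/s): [2.57, 2.57, 3.01, 3.14, 3.14, 3.14].

### API

Orientations are given as a unit quaternion [w, x, y, z].
In Python, from bench import * gives the robot as it stands.
- The arm moves only by the tool play_rows, never from a script. Its argument "plan" is a list of rows, each a list of 3 entries, a list of its own where there are three numbers: the finger opening in mm, from 0 to 85.4, then the shift along the tool's x, y, z normalised to -1 to 1, where 1 is 40 cm, then the turn about the tool's z normalised to -1 to 1, where 1 is pi rad. A call has 1 to 10 rows; each row is the pose to reach, as a shift and turn from the pose commanded when the call began, along the tool's axes at that moment, turning the shorter way round; what a row does not reach only later rows make up. A row lasts 1/10 s, in which the tool goes at most 50 mm and 8.59 degrees, less where a joint would pass 70% of its speed; a pose out of reach is approached as far as the arm can. A call with a number of a shift or a turn outside -1 to 1 is refused whole. A call with a gripper value outside its range is refused whole. The fingers move at their own pace and stop on an object; the grip force is fixed at half the most. Time passes only in rows, so rows that repeat a pose let the fingers close. It gives the time, the measured TCP pose, the force, the opening and the grip force at its end, in the units of the state.
- get_obs(): the state, without advancing time (a new reading comes with each control period).
- camera(name): name is "side" or "top" or "wrist"; returns a dict with "image" (400x640x3 uint8, red, green, blue), "range_z" (400x640 float32, m along the optical axis (not along the pixel's ray), 0 where there is no reading), "intrinsics" (3x3 intrinsics, pixels), "rvec" (rotation vector, rad) and "tvec" (3), from world to camera coordinates, as OpenCV has them; the wrist camera has in their place "T_tool_cam" (4x4, takes a point from camera to tool coordinates, whose origin is the TCP and whose axes are the flange's). Camera axes: x right, y down, z forward; pixel columns grow to the right and rows downward; lengths in m; the calibration is good to about 2 mm. A picture is of the moment at which its call begins: read the wrist's pose just before it.
- hand_in(): hands the job in; it is judged then, once.
Trained networks look in a picture, given as the dict that the camera call returned (one of the last four; its "shot" number tells which), for a name from the list of things; names that differ only in an ending like _2 or _b are one class to them, and where a whole thing is asked for, a point or a joint stands for the part that bears it (a point fixed in the world has none). Each returns a list of dicts, best first, with "conf" (0 to 1); they miss things now and then, are a little off and sometimes report something else, mostly with a low value. They report only what shows in the picture. A call takes as long as a camera call. They do not tell look-alikes from the thing itself.
- search_frame(picture, label): "rect" ([centre column, centre row, width, height] in pixels, round what is visible of it).
- masks_of(picture, label): "mask" (400x640 bool, what is visible of it) and "rect" ([centre column, centre row, width, height] in pixels, round what is visible of it).
The state is a dict: "time_s": time; "q": joint angles; "dq": joint speeds; "joint_efforts": joint torques, N m; "eef_pos": TCP position; "eef_rot": TCP orientation; "wrist_force": force on the tool from outside, world axes, zero at the start; "torque": the same for the moment, N m; "opening": opening from 0.0 (shut) to 1.0 (fully open); "grasp_force": force on a finger pad.
Only numpy, scipy, OpenCV 4.12 (cv2) and the standard library are available. Lean on these libraries where they do the work, as an engineer would, in place of code of your own. Each camera call takes 0.05 s, during which the arm holds its last target. There are 200 camera calls.

## Working session

There is one attempt and no reset: what is moved stays moved. The work goes in short steps, Python scripts to look and compute and a tool call to move; the robot and the scene stay as the last step left them, time stands still between calls to the robot, and variables do not carry over. Pictures are saved under pics/ and viewed, at most 10 in all, crops included, and the job is handed in when it is done.

Besides the shell and the picture viewer there is one more tool, called after ">>>" by a JSON object that holds its "fn" and its "kwargs", one argument or row to a line. play_rows: Moves the arm, as the interface text tells. Its arguments: {"type":"object","properties":{"plan":{"type":"array","items":{"type":"array"}}},"required":["plan"]}

```bash
ls; mkdir -p pics
cat > h.py <<'E'
from bench import *
import numpy as np, cv2
from scipy.spatial.transform import Rotation as R
def pose():
    o=get_obs(); q=o['eef_rot']; T=np.eye(4); T[:3,:3]=R.from_quat([q[1],q[2],q[3],q[0]]).as_matrix(); T[:3,3]=o['eef_pos']; return o,T
def shot(name):
    o,T=pose(); p=camera(name)
    if name=='wrist': W=T@p['T_tool_cam']
    else:
        M=np.eye(4); M[:3,:3]=cv2.Rodrigues(np.array(p['rvec'],float))[0]; M[:3,3]=np.ravel(p['tvec']); W=np.linalg.inv(M)
    return p,W
def cloud(p,W):
    K=p['intrinsics']; z=p['range_z']; v,u=np.mgrid[:400,:640]
    P=np.stack([(u-K[0][2])/K[0][0]*z,(v-K[1][2])/K[1][1]*z,z],-1)
    P=P@W[:3,:3].T+W[:3,3]; P[z==0]=np.nan; return P
def ray(p,W,u,v,h):
    K=p['intrinsics']; d=W[:3,:3]@np.array([(u-K[0][2])/K[0][0],(v-K[1][2])/K[1][1],1]); return W[:3,3]+d*(h-W[2,3])/d[2]
def proj(p,W,X):
    K=np.array(p['intrinsics']); c=np.linalg.inv(W)@np.append(X,1); c=K@c[:3]; return c[:2]/c[2]
def save(n,p): cv2.imwrite('pics/'+n+'.png',p['image'][:,:,::-1])
E
python3 - <<'E'
from h import *
o,T=pose(); print(o); print(T.round(3))
for n in ['top','side','wrist']:
    p,W=shot(n); save(n+'0',p); P=cloud(p,W); print(n,W.round(3).tolist())
    for l in ['stand','wick_bar','bar_knob','rack','long_pin','short_pin','cup_a','oil_jar']:
        for d in masks_of(p,l):
            m=d['mask']; Q=P[m]; Q=Q[~np.isnan(Q[:,0])]
            print(l,round(d['conf'],2),np.round(d['rect']),np.median(Q,0).round(3) if len(Q) else None, np.percentile(Q[:,2],97).round(3) if len(Q) else '')
E
```

```text
pics
{'time_s': 0.0, 'q': array([ 1.07168528e+00,  1.81549093e-01,  1.60796569e+00, -1.10466635e-05,
        1.35379480e+00, -2.06314487e-01]), 'dq': array([ 1.83948594e-03,  1.58157881e-03, -9.19207336e-04,  1.23645704e-05,
        1.23863451e-03,  1.47659894e-04]), 'joint_efforts': array([ 1.05911578e-03, -4.44876587e+01, -3.51339483e+01, -1.53333672e-04,
        9.27751302e-03, -4.89255015e-06]), 'eef_pos': array([0.16569766, 0.55005353, 0.23040007]), 'eef_rot': array([-2.91491241e-04,  1.45874661e-01,  9.89302707e-01, -8.07479232e-04]), 'wrist_force': array([ 0.56576143,  0.96402876, -0.13618662]), 'torque': array([-0.03542553, -0.00422653,  0.04910565]), 'grasp_force': 0.0, 'opening': 0.9996651892436896}
[[-0.957  0.289 -0.001  0.166]
 [ 0.289  0.957 -0.002  0.55 ]
 [ 0.    -0.002 -1.     0.23 ]
 [ 0.     0.     0.     1.   ]]
top [[-0.066, -0.977, 0.205, 0.389], [-0.998, 0.066, -0.009, -0.029], [-0.005, -0.205, -0.979, 1.193], [0.0, 0.0, 0.0, 1.0]]
stand 0.71 [330. 225.  92.  76.] [ 0.572 -0.086  0.014] 0.127
wick_bar 0.56 [332. 239.  66.  44.] [ 0.501 -0.078  0.119] 0.156
bar_
[... 578 characters left out ...]
3.] [ 0.57  -0.052  0.027] 0.127
wick_bar 0.68 [354. 194.  66.  46.] [ 0.505 -0.076  0.119] 0.155
bar_knob 0.89 [353. 193.  60.  48.] [ 0.508 -0.074  0.118] 0.154
rack 0.93 [335. 344.  29.  67.] [0.476 0.328 0.029] 0.033
rack 0.9 [353. 289.  23.  42.] [0.465 0.168 0.021] 0.025
long_pin 0.68 [333. 322.   8.  23.] [0.489 0.286 0.069] 0.074
short_pin 0.62 [337. 354.  10.  10.] [0.468 0.353 0.052] 0.056
cup_a 0.8 [250. 274.  38.  47.] [0.712 0.197 0.058] 0.091
cup_a 0.67 [388. 126.  25.  39.] [ 0.455 -0.436  0.061] 0.09
oil_jar 0.74 [247. 351.  32.  47.] [0.657 0.399 0.085] 0.112
wrist [[0.289, 0.923, 0.254, 0.1], [0.957, -0.278, -0.077, 0.57], [-0.0, 0.265, -0.964, 0.374], [0.0, 0.0, 0.0, 1.0]]
```

Run:
```python
import cv2
a=cv2.imread('pics/top0.png')[160:290,170:480]; b=cv2.imread('pics/side0.png')[100:400,200:480]
a=cv2.resize(a,None,fx=2.5,fy=2.5,interpolation=3); cv2.imwrite('pics/top0c.png',a)
b=cv2.resize(b,None,fx=2,fy=2,interpolation=3);cv2.imwrite('pics/side0c.png',b)
```

```text
(no output)
```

View pics/top0c.png

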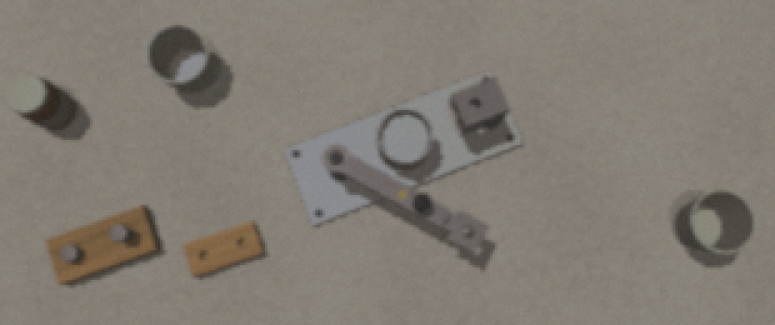

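View pics/side0c.png

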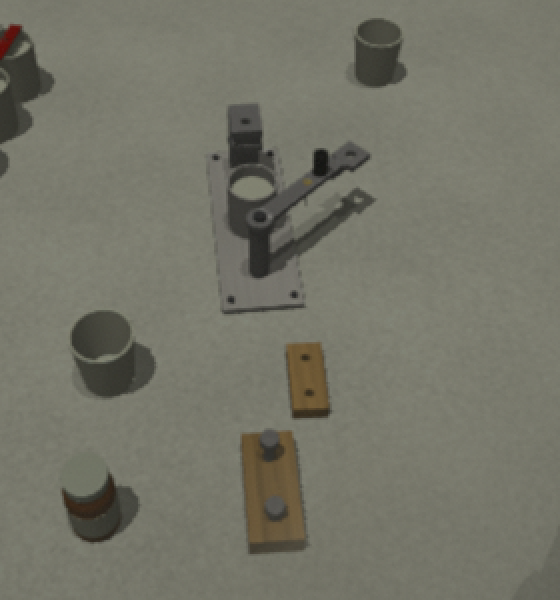

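Run:
```python
from h import *
for n in ['top','side']:
    p,W=shot(n); P=cloud(p,W); print(np.array(p['intrinsics']).round(1).tolist())
    g=(P[...,0]>.35)&(P[...,0]<.75)&(P[...,1]>-.3)&(P[...,1]<.1)
    for lo,hi in [(.112,.123),(.122,.132),(.14,.17)]:
        m=(g&(P[...,2]>lo)&(P[...,2]<hi)).astype(np.uint8)
        k,_,s,_=cv2.connectedComponentsWithStats(m); 
        k,L=cv2.connectedComponents(m)
        for i in range(1,k):
            Q=P[L==i]
            if len(Q)>6: print(n,lo,len(Q),Q.mean(0).round(4),cv2.minAreaRect(Q[:,:2].astype(np.float32)*1000))
    g=(P[...,0]>.35)&(P[...,0]<.6)&(P[...,1]>.2)&(P[...,1]<.45)
    for lo,hi in [(.025,.034),(.045,.08)]:
        m=(g&(P[...,2]>lo)&(P[...,2]<hi)).astype(np.uint8); k,L=cv2.connectedComponents(m)
        for i in range(1,k):
            Q=P[L==i]
            if len(Q)>6: print(n,lo,len(Q),Q.mean(0).round(4),Q[:,2].max(),cv2.minAreaRect(Q[:,:2].astype(np.float32)*1000))
p,W=shot('wrist'); print(p['intrinsics'],p['T_tool_cam'])
```

```text
[[361.8, 0.0, 317.9], [0.0, 361.8, 203.6], [0.0, 0.0, 1.0]]
top 0.112 9 [ 0.6134 -0.1675  0.1205] ((611.67919921875, -164.78453063964844), (12.50766372680664, 14.093626022338867), 70.66060638427734)
top 0.112 7 [ 0.5987 -0.1541  0.1221] ((599.1929931640625, -154.33485412597656), (9.298831939697266, 8.822153091430664), 83.25055694580078)
top 0.112 395 [ 0.5208 -0.0477  0.1195] ((519.1109008789062, -56.240806579589844), (182.32334899902344, 33.0595817565918), 59.267608642578125)
top 0.122 247 [ 0.6143 -0.1711  0.125 ] ((614.324462890625, -170.62916564941406), (44.22561264038086, 58.32854461669922), 18.12717628479004)
top 0.122 25 [0.5572 0.0087 0.1254] ((557.318359375, 8.416927337646484), (15.706442832946777, 19.162670135498047), 68.6729507446289)
top 0.122 9 [ 0.5157 -0.0611  0.1236] ((516.4853515625, -59.77952575683594), (10.908570289611816, 14.36495304107666), 9.214109420776367)
top 0.14 42 [ 0.4947 -0.0886  0.1553] ((494.8682861328125, -88.66089630126953), (17.37744140625, 18.840518951416016), 85.06555938720703)
top 0.025 656 [0.4798 0.3171 0.0298] 0.03391945370095284 ((480.5507507
[... 1913 characters left out ...]
0.4892 0.2854 0.0687] 0.07519537230327278 ((489.28411865234375, 283.87982177734375), (20.045387268066406, 20.65972137451172), 48.1508674621582)
side 0.045 89 [0.4693 0.3519 0.0527] 0.058409500589412744 ((469.4288024902344, 350.61334228515625), (19.682754516601562, 19.712804794311523), 50.49974060058594)
[[317.65943231   0.         320.1170274 ]
 [  0.         317.65943231 207.65427597]
 [  0.           0.           1.        ]] [[-5.73723104e-05 -9.64263523e-01 -2.64945004e-01  6.84927398e-02]
 [ 9.99999904e-01  5.97457641e-05 -4.33988050e-04 -1.28670359e-05]
 [ 4.34308188e-04 -2.64945004e-01  9.64263427e-01 -1.42977104e-01]
 [ 0.00000000e+00  0.00000000e+00  0.00000000e+00  1.00000000e+00]]
```

>>> {"fn": "play_rows", "kwargs": {
  "plan": [
    [85,[-0.675,-0.79,-0.05],0.296],
    [85,[-0.675,-0.79,-0.05],0.296],
    [85,[-0.675,-0.79,-0.05],0.296],
    [85,[-0.675,-0.79,-0.05],0.296],
    [85,[-0.675,-0.79,-0.05],0.296],
    [85,[-0.675,-0.79,-0.05],0.296],
    [85,[-0.675,-0.79,-0.05],0.296],
    [85,[-0.675,-0.79,-0.05],0.296],
    [85,[-0.675,-0.79,-0.05],0.296],
    [85,[-0.675,-0.79,-0.05],0.296]
  ]
}}

```text
time_s: 2.5
eef_pos: [0.3344, 0.1681, 0.2517]
eef_rot: [0.001, 0.576, 0.817, 0.0]
wrist_force: [0.2, 0.0, 0.5]
opening: 0.998
grasp_force: 0.0
```

```bash
cat >> h.py <<'E'
def go(x,y,z,yaw=None):
    """print shift/turn (normalised) to world target; yaw = angle of tool y in deg"""
    o,T=pose(); d=T[:3,:3].T@(np.array([x,y,z])-T[:3,3]); c=np.degrees(np.arctan2(T[1,1],T[0,1]))
    t=0 if yaw is None else -((yaw-c+180)%360-180)/180
    print('shift',(d/.4).round(4).tolist(),'turn',round(t,4),'yaw now',c.round(2),'at',T[:3,3].round(4),'t',round(o['time_s'],2),'q',o['q'].round(2))
E
python3 -c "
from h import *
go(.5,-.21,.25,-33.3)"
```

```text
shift [-1.0294, 0.0719, 0.005] turn 0.2942 yaw now 19.66 at [0.3344 0.1681 0.2517] t 2.5 q [ 0.15 -0.33  2.04 -0.    1.43 -0.2 ]
```

>>> {"fn": "play_rows", "kwargs": {
  "plan": [
    [85,[-1,0.07,0.005],0.294],
    [85,[-1,0.07,0.005],0.294],
    [85,[-1,0.07,0.005],0.294],
    [85,[-1,0.07,0.005],0.294],
    [85,[-1,0.07,0.005],0.294],
    [85,[-1,0.07,0.005],0.294],
    [85,[-1,0.07,0.005],0.294],
    [85,[-1,0.07,0.005],0.294],
    [85,[-1,0.07,0.005],0.294],
    [85,[-1,0.07,0.005],0.294]
  ]
}}

```text
time_s: 3.5
eef_pos: [0.4964, -0.196, 0.2483]
eef_rot: [-0.001, 0.879, 0.477, -0.0]
wrist_force: [0.2, -0.4, 0.1]
opening: 0.994
grasp_force: 0.0
```

Run:
```python
from h import *
go(.5,-.21,.25,-33.3)
p,W=shot('wrist'); save('w1',p); np.savez('w1.npz',W=W,K=np.array(p['intrinsics']),z=p['range_z'],image=p['image'])
for n,X in dict(pivot=(.558,.009,.12),fork=(.612,-.163,.125),knob=(.495,-.087,.156),tong=(.459,-.141,.11)).items(): print(n,proj(p,W,X).round(1))
```

```text
shift [-0.0243, 0.0266, -0.0042] turn 0.0016 yaw now -33.01 at [ 0.4964 -0.196   0.2483] t 3.5 q [-0.6   0.07  1.69  0.    1.38 -0.02]
pivot [237.7 -83.1]
fork [422.4  88.6]
knob [235.2  84.3]
tong [253. 168.]
```

View pics/w1.png

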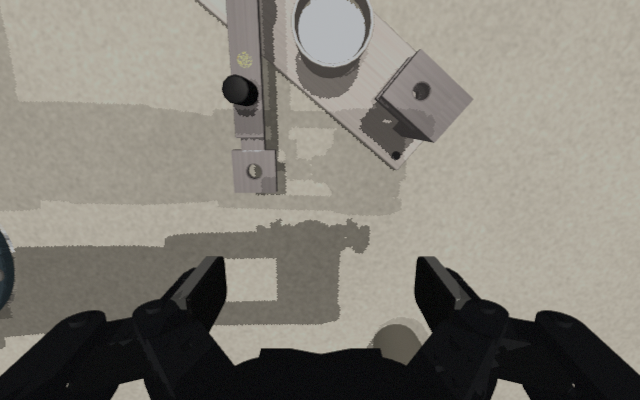

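Run:
```python
from h import *
f=np.load('w1.npz'); p=dict(intrinsics=f['K'],range_z=f['z'],image=f['image']); W=f['W']; P=cloud(p,W)
g=cv2.cvtColor(p['image'],cv2.COLOR_RGB2GRAY)
print(g[158:185,228:284:2]); print(g[80:104,410:436:1])
m=(P[...,2]>.114)&(P[...,2]<.126); m[:,300:]=0; m[:,:215]=0
mids=[]
for v in list(range(2,70,4))+list(range(110,136,3)):
    u=np.where(m[v])[0]
    if len(u): mids.append((u.min()-.5,u.max()+.5,v)); print(v,u.min(),u.max(),end=' | ')
mt=(P[...,2]>.104)&(P[...,2]<.1145); mt[:,300:]=0; mt[:,:215]=0
for v in range(146,196,4):
    u=np.where(mt[v])[0]
    if len(u): print('T',v,u.min(),u.max(),end=' | ')
```

```text
[[153 154 135 134 134 133 136 131 135 138 132 132 135 132 134 135 133 133
  134 135 134 137 139 118  80 149 173 172]
 [153 154 135 132 134 132 136 131 134 137 132 132 135 133 134 135 132 133
  135 136 135 137 138 123  68 169 171 172]
 [153 151 135 132 134 132 135 131 135 137 132 133 134 131 134 135 132 133
  135 137 134 136 138 124  65 156 166 170]
 [152 150 137 133 134 132 135 132 134 138 132 132 135 131 132 134 131 133
  135 136 134 137 138 123  65 124 153 151]
 [152 148 137 133 134 132 136 131 133 137 131 131 134 132 134 134 131 132
  135 136 134 135 138 125  64  88 124 120]
 [151 149 137 131 134 132 135 131 136 137 132 129 119 111 129 134 131 132
  134 135 133 136 137 123  64  82  88  86]
 [149 150 137 131 133 132 135 131 133 136 127  94 124  91 103 125 132 132
  134 135 133 135 138 123  62  83  81  80]
 [148 151 141 131 133 132 135 131 133 137 109  98 149 132  86 101 131 133
  133 135 132 136 137 124  61  82  80  80]
 [150 153 144 131 133 131 134 131 131 131  92 120 150 153  84  87 119 132
  135 135 133 135 137 128  61  82  82  81]
 [151 155 145 131 133 131 134 130 133 121  73 1
[... 4513 characters left out ...]
30 130 132 132 132
  132 131 131 130 131 130 131 133]
 [136 135 134 134 133 134 134 136 136 134 134 134 132 130 130 130 130 131
  133 132 132 130 130 130 130 130]]
2 226 258 | 6 226 258 | 10 227 259 | 14 227 258 | 18 227 259 | 22 228 259 | 26 228 259 | 30 228 260 | 34 228 260 | 38 229 260 | 42 229 260 | 46 229 260 | 50 230 261 | 54 230 260 | 58 230 261 | 62 230 261 | 66 231 261 | 110 234 263 | 113 234 264 | 116 234 264 | 119 235 264 | 122 235 264 | 125 235 264 | 128 235 264 | 131 235 264 | 134 236 265 | T 146 242 265 | T 150 232 275 | T 154 232 275 | T 158 232 275 | T 162 232 275 | T 166 233 276 | T 170 233 276 | T 174 233 276 | T 178 234 276 | T 182 234 276 | T 186 234 276 | T 190 235 276 |
```

Run:
```python
from h import *
f=np.load('w1.npz'); p=dict(intrinsics=f['K'],range_z=f['z'],image=f['image']); W=f['W']; P=cloud(p,W)
m=(P[...,2]>.114)&(P[...,2]<.126); m[:,300:]=0; m[:,:215]=0
A=[];B=[]
for v in list(range(2,76,2))+list(range(112,135,2)):
    u=np.where(m[v])[0]; A.append(ray(p,W,u.min()-.5,v,.12)[:2]); B.append(ray(p,W,u.max()+.5,v,.12)[:2])
C=(np.array(A)+B)/2
print('width',np.linalg.norm(np.array(A)-B,axis=1).mean())
d,c=None,C.mean(0); u,s,vt=np.linalg.svd(C-c); d=vt[0]; d=d if d[1]<0 else -d
n=np.array([-d[1],d[0]]) # left of dir
print('dir',d,'resid',((C-c)@n).std())
h=ray(p,W,254.3,171,.11)[:2]; fh=ray(p,W,421.3,90.8,.125)[:2]
print('hole',h,'off left',(h-c)@n)
Q=P[(P[...,2]>.15)&(P[...,2]<.16)]; print('knob',np.median(Q,0), (Q.max(0)+Q.min(0))/2,'off',(np.median(Q,0)[:2]-c)@n)
# pivot from hole: along = sqrt(180^2-off^2)
off=(h-c)@n
pv=c+d*((h-c)@d-.18)
print('pivot est',pv,'fork hole',fh,'dist',np.linalg.norm(fh-pv),'hole-dist',np.linalg.norm(h-pv))
Q=P[(P[...,2]>.121)&(P[...,2]<.13)]; Q=Q[(Q[:,0]>.57)]; print('forkplate',Q.mean(0),cv2.minAreaRect((Q[:,:2]*1000).astype(np.float32)))
a=fh-pv; ang=np.degrees(np.arctan2(a[1],a[0])); hd=h-pv; ah=np.degrees(np.arctan2(hd[1],hd[0])); ab=np.degrees(np.arctan2(d[1],d[0]))
print('fork ang',ang,'tongue hole ang',ah,'bar ang',ab,'joint now',np.radians(ang-ab),'align joint',np.radians(ah-ab)*-1,'swing',ang-ah)
# tongue plate mid
mt=(P[...,2]>.104)&(P[...,2]<.1145); mt[:,300:]=0; mt[:,:215]=0
C2=[]
for v in range(156,190,2):
    u=np.where(mt[v])[0]; C2.append((ray(p,W,u.min()-.5,v,.11)[:2]+ray(p,W,u.max()+.5,v,.11)[:2])/2)
print('tongue mid off',((np.array(C2)-c)@n).round(4))
go(*(np.median(P[(P[...,2]>.15)&(P[...,2]<.16)],0)[:2]),.2,ab+90)
```

```text
width 0.024928379549281593
dir [-0.54078548 -0.84116055] resid 0.00019766582003092584
hole [ 0.45837708 -0.14384037] off left -0.000548319838003665
knob [ 0.49387112 -0.08985834  0.15605953] [ 0.49334448 -0.08974772  0.15443637] off 0.00011516681001736903
pivot est [0.55617969 0.007272  ] fork hole [ 0.61046877 -0.16397679] dist 0.1796481424044349 hole-dist 0.18000083514985354
forkplate [ 0.61259958 -0.17032236  0.12531736] ((612.6298217773438, -170.7251434326172), (44.65073776245117, 58.32394790649414), 17.7501220703125)
fork ang -72.4104065375738 tongue hole ang -122.91166077545914 bar ang -122.7371256900946 joint now 0.8783669509379782 align joint 0.003046211899860575 swing 50.501254237885334
tongue mid off [-0.0005 -0.0006 -0.0002 -0.0008 -0.     -0.0001 -0.0002 -0.0003 -0.0004
 -0.0005 -0.0002 -0.0003 -0.0004 -0.0005 -0.0006 -0.0007 -0.0004]
shift [0.2177, -0.1475, 0.1219] turn -0.0011 yaw now -32.94 at [ 0.4961 -0.1951  0.2486] t 3.55 q [-0.6   0.07  1.69  0.    1.38 -0.02]
```

>>> {"fn": "play_rows", "kwargs": {
  "plan": [
    [60,[0.1,-0.07,0],0],
    [60,[0.218,-0.147,0],0],
    [60,[0.218,-0.147,0.05],0],
    [60,[0.218,-0.147,0.15],0],
    [60,[0.218,-0.147,0.22],0],
    [60,[0.218,-0.147,0.27],0],
    [60,[0.218,-0.147,0.306],0],
    [60,[0.218,-0.147,0.306],0]
  ]
}}

```text
time_s: 4.35
eef_pos: [0.4922, -0.0886, 0.1252]
eef_rot: [-0.002, 0.878, 0.478, -0.001]
wrist_force: [-0.4, -0.4, -0.5]
opening: 0.703
grasp_force: 0.0
```

Run:
```python
from h import *
go(.4936,-.0898,.126,-32.8)
o=get_obs(); print(o['wrist_force'],o['opening'])
p,W=shot('wrist'); cv2.imwrite('pics/w2.png',p['image'][100:400,170:470,::-1])
P=cloud(p,W); Q=P[(P[...,2]>.15)&(P[...,2]<.16)]
print(len(Q)); print('proj knob',proj(p,W,(.4936,-.0898,.156)))
```

```text
shift [-0.0007, 0.0046, -0.0021] turn -0.0002 yaw now -32.84 at [ 0.4922 -0.0886  0.1252] t 4.35 q [-0.42  0.14  1.88  0.    1.12  0.16]
[-0.39271628 -0.43545587 -0.49193712] 0.7028659108960931
3239
proj knob [328.11221803 295.24672943]
```

View pics/w2.png

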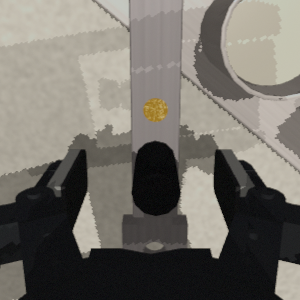

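>>> {"fn": "play_rows", "kwargs": {
  "plan": [
    [60,[-0.001,0.005,0],0],
    [40,[-0.001,0.005,0],0],
    [15,[-0.001,0.005,0],0],
    [15,[-0.001,0.005,0],0],
    [15,[-0.001,0.005,0],0],
    [15,[-0.001,0.005,0],0],
    [15,[-0.001,0.005,0],0]
  ]
}}

```text
time_s: 5.1
eef_pos: [0.496, -0.0928, 0.1277]
eef_rot: [0.0, 0.879, 0.477, 0.0]
wrist_force: [-1.6, 1.2, 5.9]
opening: 0.212
grasp_force: 58.4
```

Run:
```python
from h import *
go(.4936,-.0898,.126,-32.8)
o=get_obs(); print(o['wrist_force'],o['opening'],o['grasp_force'])
```

```text
shift [0.0031, -0.0092, 0.0043] turn -0.001 yaw now -32.98 at [ 0.496  -0.0928  0.1277] t 5.1 q [-0.42  0.15  1.87  0.    1.12  0.15]
[-1.57638286  1.23770108  5.93637693] 0.21187585828720815 58.44423830509186
```

```bash
cat >> h.py <<'E'
PV=np.array([.5562,.0073])
def arc(end,n,r=.115,dz=0):
    o,T=pose(); v=T[:2,3]-PV; a0=np.degrees(np.arctan2(v[1],v[0])); print('bar',a0,'r',np.linalg.norm(v),o['wrist_force'].round(1),T[2,3],o['time_s'])
    for a in np.linspace(a0,end,n+1)[1:]:
        w=np.append(PV+r*np.array([np.cos(np.radians(a)),np.sin(np.radians(a))])-T[:2,3],dz); s=T[:3,:3].T@w/.4
        print([15,s.round(4).tolist(),round(-(a-a0)/180,4)],end=', ')
    print()
E
python3 -c "
from h import *
arc(-74.2,10,dz=.0015)"
```

```text
bar -121.00698457212346 r 0.11683933509097129 [-1.6  1.2  5.9] 0.127737229040736 5.1
[15, [0.0064, 0.0233, -0.0037], np.float64(-0.026)], [15, [0.01, 0.0465, -0.0037], np.float64(-0.052)], [15, [0.0156, 0.0693, -0.0037], np.float64(-0.078)], [15, [0.023, 0.0916, -0.0037], np.float64(-0.104)], [15, [0.0322, 0.1132, -0.0036], np.float64(-0.13)], [15, [0.0431, 0.1339, -0.0036], np.float64(-0.156)], [15, [0.0557, 0.1538, -0.0036], np.float64(-0.182)], [15, [0.0698, 0.1725, -0.0036], np.float64(-0.208)], [15, [0.0855, 0.19, -0.0035], np.float64(-0.234)], [15, [0.1025, 0.2062, -0.0035], np.float64(-0.26)],
```

>>> {"fn": "play_rows", "kwargs": {
  "plan": [
    [15,[0.003,0.023,-0.004],-0.026],
    [15,[0.008,0.046,-0.004],-0.052],
    [15,[0.014,0.069,-0.004],-0.078],
    [15,[0.022,0.092,-0.004],-0.104],
    [15,[0.031,0.113,-0.004],-0.13],
    [15,[0.042,0.134,-0.004],-0.156],
    [15,[0.055,0.154,-0.004],-0.182],
    [15,[0.069,0.173,-0.004],-0.208],
    [15,[0.085,0.19,-0.004],-0.234],
    [15,[0.102,0.206,-0.004],-0.26]
  ]
}}

```text
time_s: 6.1
eef_pos: [0.5873, -0.1057, 0.1279]
eef_rot: [0.001, 0.616, 0.788, -0.001]
wrist_force: [2.0, -7.4, -4.3]
opening: 0.213
grasp_force: 59.5
```

```bash
python3 -c "
from h import *
arc(-72.3,2)
p,W=shot('top');P=cloud(p,W);save('t2',p)
p,W=shot('wrist'); save('w3',p); print(proj(p,W,(.6105,-.164,.125)))
"
```

```text
bar -74.59239614224866 r 0.11721006151611614 [ 2.  -7.4 -4.3] 0.1279002026677802 6.1
[15, [0.0057, 0.0056, -0.0], np.float64(-0.0064)], [15, [0.006, 0.0113, -0.0], np.float64(-0.0127)], 
[335.24207615 364.49040278]
```

View pics/w3.png

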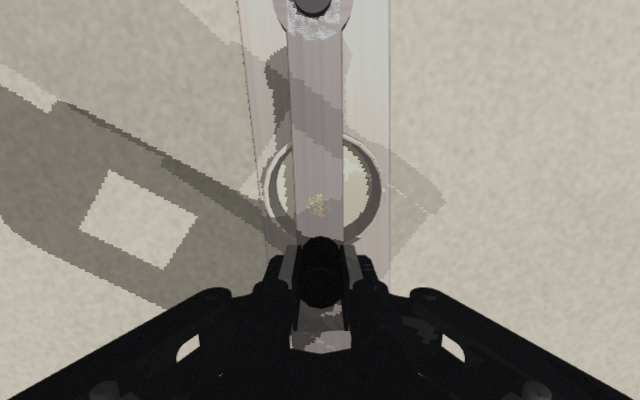

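>>> {"fn": "play_rows", "kwargs": {
  "plan": [
    [15,[-0.002,0.0056,0],-0.0064],
    [15,[-0.003,0.0113,0],-0.0127],
    [15,[-0.003,0.0113,0],-0.0127],
    [15,[-0.003,0.0113,0],-0.0127]
  ]
}}

```text
time_s: 6.6
eef_pos: [0.5919, -0.1044, 0.128]
eef_rot: [0.001, 0.601, 0.799, -0.0]
wrist_force: [3.9, -7.0, -6.4]
opening: 0.215
grasp_force: 59.4
```

```bash
python3 -c "
from h import *
arc(-72.3,1)
"
```

```text
bar -72.28267916942507 r 0.11722522262501779 [ 3.9 -7.  -6.4] 0.1279525979577027 6.6
[15, [0.0056, -0.0002, -0.0], np.float64(0.0001)],
```

>>> {"fn": "play_rows", "kwargs": {
  "plan": [
    [40,[-0.003,0.0113,0],0],
    [60,[0,0,0],0],
    [60,[0,0,-0.01],0],
    [60,[0,0,-0.1],0],
    [60,[0,0,-0.2],0],
    [60,[-0.11,0,-0.22],0],
    [60,[-0.22,0,-0.22],0],
    [60,[-0.33,0,-0.22],0],
    [60,[-0.33,0,-0.22],0],
    [60,[-0.33,0,-0.22],0]
  ]
}}

```text
time_s: 7.6
eef_pos: [0.6279, -0.2308, 0.2164]
eef_rot: [-0.0, 0.602, 0.799, 0.0]
wrist_force: [0.1, 0.4, -0.2]
opening: 0.702
grasp_force: 0.0
```

```bash
python3 -c "
from h import *
p,W=shot('wrist'); c=proj(p,W,(.6105,-.164,.125)); print(c); go(0,0,0)
np.savez('w4.npz',W=W,K=np.array(p['intrinsics']),z=p['range_z'],image=p['image'])
a,b=int(c[1]),int(c[0]); r=max(a-90,0); l=b-110
im=cv2.resize(p['image'][r:r+180,l:l+220,::-1],None,fx=3,fy=3,interpolation=2); cv2.imwrite('pics/w4.png',im); print(r,l)
"
```

```text
[324.31096546 118.60343037]
shift [0.9862, -1.349, 0.5424] turn 0 yaw now 16.09 at [ 0.6279 -0.2297  0.2164] t 7.65 q [-0.53  0.4   1.37  0.    1.38 -0.81]
28 214
```

View pics/w4.png

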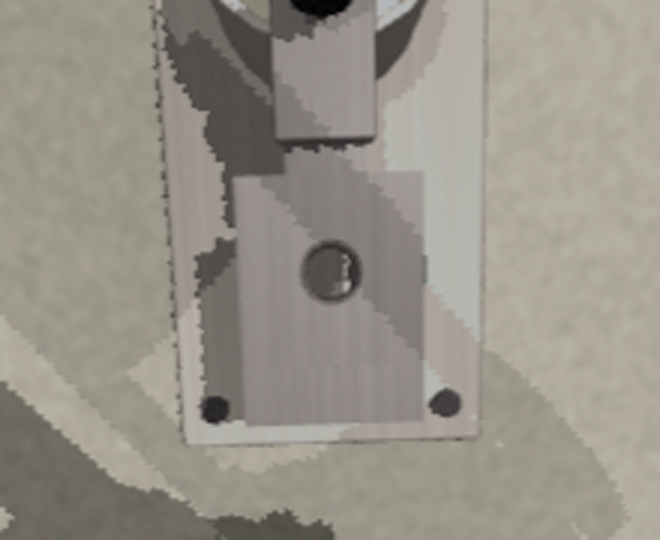

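```bash
python3 -c "
from h import *
f=np.load('w4.npz'); p=dict(intrinsics=f['K'],range_z=f['z'],image=f['image']); W=f['W']; P=cloud(p,W)
g=cv2.cvtColor(p['image'],cv2.COLOR_RGB2GRAY); print(g[106:131,311:337]); print((P[106:131:2,311:337,2]*1000).round())
im=cv2.resize(p['image'][98:138,304:344,::-1],None,fx=14,fy=14,interpolation=2); cv2.imwrite('pics/w4z.png',im)
m=(P[...,2]>.116)&(P[...,2]<.1235)
for v in (40,50,60,66): u=np.where(m[v])[0]; print(v,u.min(),u.max())
m=(P[...,2]>.1215)&(P[...,2]<.13)
for v in range(90,166,10): u=np.where(m[v])[0]; print('F',v,u.min(),u.max())
"
```

```text
[[148 147 148 147 146 137 124 125 125 125 126 125 126 128 128 129 131 131
  128 128 127 128 129 130 129 129]
 [147 148 148 148 146 144 136 125 126 127 125 121 115 114 120 125 131 130
  128 128 127 128 130 130 129 128]
 [147 147 148 147 145 144 144 143 138 115  95  93  89  90  84  81  97 109
  123 126 126 127 129 131 130 129]
 [146 147 148 147 146 145 139 122 109  97  74  68  61  60  61  65  80  89
   99 116 126 127 129 131 130 128]
 [146 147 147 147 146 138 118  94  85  71  54  51  52  53  52  53  54  62
   76  91 111 127 128 131 130 128]
 [146 147 147 148 141 119  96  70  55  59  67  76  77  77  74  64  54  52
   58  70  89 112 128 129 130 128]
 [145 146 147 144 129 100  75  58  67  75  76  80  79  80  80  76  71  72
   67  59  73  95 118 131 129 128]
 [144 147 147 139 116  89  60  69  78  78  79  78  80  81  80  76  78 116
  128  51  60  66  99 130 130 128]
 [144 146 145 130 100  77  69  78  78  78  78  81  80  79  79  79  79  86
  101  89  51  63  93 119 129 128]
 [144 146 144 128  98  77  79  79  79  77  80  80  81  82  81  77  78  79
  105 112  50  58  75 107 129 128]
 [144 146 
[... 2836 characters left out ...]
26.]
 [125. 126. 126. 126. 126. 125. 118.  12.  14.  12.  12.  12.  12.  13.
   12.  13.  11.  12.  12. 106. 115. 125. 125. 125. 127. 126.]
 [126. 125. 125. 125. 126. 126. 125. 124. 120.  92.  13.  13.  13.  12.
   11.  12.  87. 110. 117. 125. 125. 125. 124. 126. 126. 126.]
 [126. 125. 126. 126. 125. 125. 126. 126. 126. 125. 124. 126. 125. 123.
  124. 124. 124. 124. 125. 126. 125. 126. 125. 127. 125. 125.]
 [126. 126. 126. 126. 126. 125. 125. 126. 126. 126. 125. 126. 126. 125.
  124. 126. 124. 125. 125. 126. 125. 125. 126. 126. 126. 124.]]
40 305 339
50 305 339
60 305 339
66 306 339
F 90 292 355
F 100 293 355
F 110 293 355
F 120 294 355
F 130 294 355
F 140 295 355
F 150 295 355
F 160 296 355
```

View pics/w4z.png

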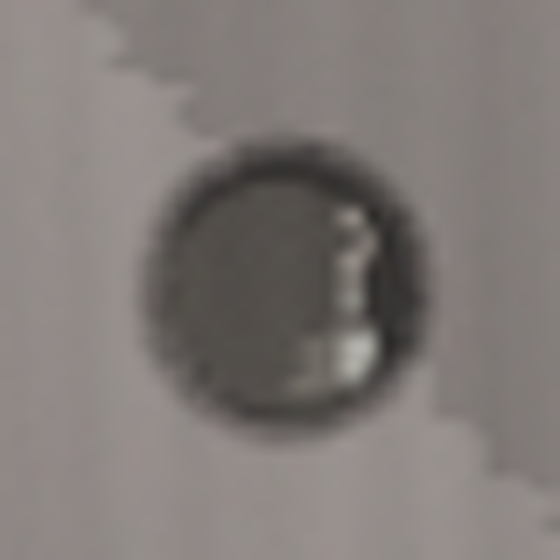

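>>> {"fn": "play_rows", "kwargs": {
  "plan": [
    [60,[1,0.02,-0.03],0],
    [60,[1,0.02,-0.03],0],
    [60,[1,0.02,-0.03],0],
    [60,[1,0.02,-0.03],0],
    [60,[1,0.02,-0.03],0],
    [60,[1,0.02,-0.03],0],
    [60,[1,0.02,-0.03],0],
    [60,[1,0.02,-0.03],0],
    [60,[1,0.02,-0.03],0],
    [60,[1,0.02,-0.03],0]
  ]
}}

```text
time_s: 8.65
eef_pos: [0.5236, 0.1586, 0.2289]
eef_rot: [0.0, 0.599, 0.801, 0.0]
wrist_force: [0.1, -0.6, -0.1]
opening: 0.702
grasp_force: 0.0
```

>>> {"fn": "play_rows", "kwargs": {
  "plan": [
    [60,[0.1,0,0],0],
    [60,[0.2,0,0],0],
    [60,[0.2,0,0],0],
    [60,[0.2,0,0],0],
    [60,[0.2,0,0],0]
  ]
}}

```text
time_s: 9.15
eef_pos: [0.5031, 0.2319, 0.2285]
eef_rot: [0.0, 0.602, 0.799, -0.0]
wrist_force: [0.4, 0.1, -0.1]
opening: 0.703
grasp_force: 0.0
```

Run:
```python
from h import *
p,W=shot('wrist'); P=cloud(p,W)
print(pose()[1][:3,3], proj(p,W,(.4896,.2835,.072)))
for lo,hi in ((.045,.062),(.066,.078)):
    m=((P[...,2]>lo)&(P[...,2]<hi)&(P[...,1]>.22)&(P[...,1]<.4)).astype(np.uint8)
    k,L,s,c=cv2.connectedComponentsWithStats(m)
    for i in range(1,k):
        if s[i,4]<60: continue
        Q=P[L==i]; cnt,_=cv2.findContours((L==i).astype(np.uint8),0,1); h=np.median(Q[:,2])
        (u,v),r=cv2.minEnclosingCircle(cnt[0]); mc=c[i]
        print(s[i],h.round(4),'centroid->',ray(p,W,*mc,h).round(4),'circle->',ray(p,W,u,v,h).round(4),'r mm',r*(W[2,3]-h)/318*1000)
save('w5',p)
go(.4896,.2835,.06,16.1)
```

```text
[0.50323771 0.231789   0.22848505] [322.94975561 136.52695885]
[310  44  23  27 497] 0.0542 centroid-> [0.4683 0.3504 0.0542] circle-> [0.468  0.3504 0.0542] r mm 13.31776531070999
[496  56  34  57 566] 0.0542 centroid-> [0.6425 0.3742 0.0542] circle-> [0.656  0.3804 0.0542] r mm 28.675031795248564
[471 232  42  14 215] 0.0538 centroid-> [0.6865 0.2307 0.0538] circle-> [0.6922 0.2304 0.0538] r mm 20.624691562291403
[517 247  13  14  86] 0.0544 centroid-> [0.7308 0.2249 0.0544] circle-> [0.7315 0.224  0.0544] r mm 8.817203493408988
[509  52  33  60 485] 0.0725 centroid-> [0.6428 0.3745 0.0725] circle-> [0.6561 0.3806 0.0725] r mm 28.206119612814266
[310 124  23  24 435] 0.0723 centroid-> [0.4876 0.284  0.0723] circle-> [0.4876 0.2839 0.0723] r mm 11.145589445588147
[478 237  44  15 195] 0.072 centroid-> [0.6852 0.2317 0.072 ] circle-> [0.6904 0.2309 0.072 ] r mm 20.592078984273517
[526 248  16  20 108] 0.0721 centroid-> [0.7309 0.227  0.0721] circle-> [0.7299 0.227  0.0721] r mm 11.39369942629587
shift [0.1339, 0.0029, 0.4212] turn -0.0005 yaw now 16.01 at [0.5032 0.2318 0.2285] t 9.2 q [ 0.22  0.14  1.66 -0.    1.34 -0.06]
```

>>> {"fn": "play_rows", "kwargs": {
  "plan": [
    [55,[0.07,0,0.03],0],
    [55,[0.136,-0.001,0.08],0],
    [55,[0.136,-0.001,0.2],0],
    [55,[0.136,-0.001,0.3],0],
    [55,[0.136,-0.001,0.38],0],
    [55,[0.136,-0.001,0.424],0],
    [55,[0.136,-0.001,0.424],0],
    [55,[0.136,-0.001,0.424],0]
  ]
}}

```text
time_s: 10.0
eef_pos: [0.488, 0.2845, 0.0593]
eef_rot: [0.0, 0.602, 0.799, -0.0]
wrist_force: [0.5, -0.8, 0.5]
opening: 0.64
grasp_force: 0.0
```

>>> {"fn": "play_rows", "kwargs": {
  "plan": [
    [40,[0,0,0],0],
    [25,[0,0,0],0],
    [15,[0,0,0],0],
    [15,[0,0,0],0],
    [15,[0,0,0],0],
    [15,[0,0,0],0],
    [15,[0,0,0],0]
  ]
}}

```text
time_s: 10.7
eef_pos: [0.4885, 0.2858, 0.0607]
eef_rot: [0.001, 0.601, 0.799, 0.001]
wrist_force: [-0.2, -0.5, 6.3]
opening: 0.224
grasp_force: 58.5
```

Run:
```python
from h import *
go(.4877,.284,.06,16.1); print(get_obs()['wrist_force'],get_obs()['torque'])
```

```text
shift [-0.0038, -0.0031, 0.0018] turn 0.0001 yaw now 16.12 at [0.4885 0.2858 0.0607] t 10.7 q [ 0.32  0.37  1.75 -0.    1.02  0.04]
[-0.16404711 -0.52470871  6.29859051] [-0.12423734  0.14624446 -0.03180718]
```

>>> {"fn": "play_rows", "kwargs": {
  "plan": [
    [15,[0,0,-0.08],0],
    [15,[0,0,-0.2],0],
    [15,[0,0,-0.32],0],
    [15,[0,0,-0.44],0],
    [15,[-0.1,0,-0.44],0],
    [15,[-0.2,0,-0.44],0],
    [15,[-0.32,0,-0.44],0],
    [15,[-0.44,0,-0.44],0],
    [15,[-0.5,0,-0.44],0],
    [15,[-0.5,0,-0.44],0]
  ]
}}

```text
time_s: 11.7
eef_pos: [0.5436, 0.09, 0.2353]
eef_rot: [0.001, 0.603, 0.798, -0.0]
wrist_force: [-1.1, 0.6, -1.8]
opening: 0.22
grasp_force: 60.1
```

Run:
```python
from h import *
o=get_obs(); print(o['opening'],o['grasp_force'],o['wrist_force'])
go(.6105,-.164,.235,16.1)
# where is the pin in the picture from side/top cameras
o,T=pose()
for n in ('side','top'):
    p,W=shot(n); P=cloud(p,W); X=T[:3,3]; m=(np.hypot(P[...,0]-X[0],P[...,1]-X[1])<.02)&(P[...,2]>X[2]-.07)&(P[...,2]<X[2]-.008)
    Q=P[m]; print(n,m.sum(),np.median(Q,0) if len(Q) else '',Q[:,2].min() if len(Q) else '',X)
    c=proj(p,W,X-[0,0,.03]); u,v=map(int,c); 
    if n=='side': cv2.imwrite('pics/s6.png',cv2.resize(p['image'][max(v-50,0):v+50,u-60:u+60,::-1],None,fx=5,fy=5,interpolation=2))
    for zz in (.048,.04,.03,.02,.01):
        q=Q[abs(Q[:,2]-(X[2]-zz))<.004]
        if len(q): print(zz,len(q),q.mean(0).round(4))
```

```text
0.21969201469663588 60.14330506324768 [-1.11450885  0.64716655 -1.80047661]
shift [-0.6564, -0.0127, 0.0015] turn -0.0013 yaw now 15.87 at [0.5436 0.09   0.2353] t 11.7 q [-0.05  0.12  1.66 -0.    1.35 -0.33]
side 71 [0.54451112 0.09147215 0.20528428] 0.18275423855509343 [0.54359738 0.0899646  0.23528308]
0.048 10 [0.5451 0.0916 0.1886]
0.04 12 [0.5436 0.0914 0.195 ]
0.03 15 [0.5445 0.0912 0.2056]
0.02 10 [0.544  0.0907 0.2151]
0.01 7 [0.5444 0.092  0.2234]
top 0   [0.54359738 0.0899646  0.23528308]
```

View pics/s6.png

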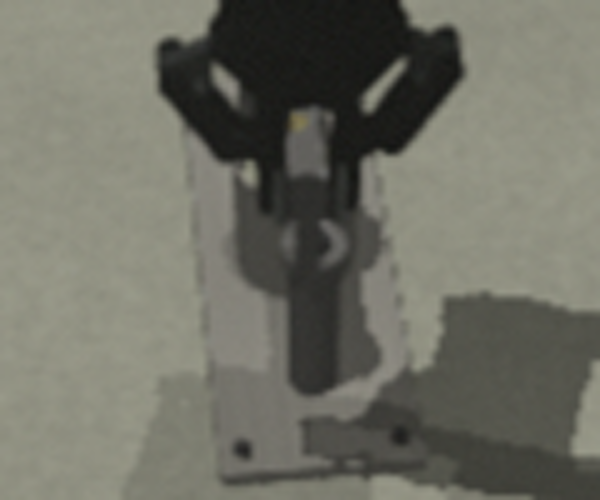

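>>> {"fn": "play_rows", "kwargs": {
  "plan": [
    [15,[-0.12,-0.002,0],0],
    [15,[-0.24,-0.005,0],0],
    [15,[-0.36,-0.007,0],0],
    [15,[-0.48,-0.009,0],0],
    [15,[-0.58,-0.011,0],0],
    [15,[-0.656,-0.0127,0],0],
    [15,[-0.656,-0.0127,0.05],0],
    [15,[-0.656,-0.0127,0.1],0],
    [15,[-0.656,-0.0127,0.1],0],
    [15,[-0.656,-0.0127,0.1],0]
  ]
}}

```text
time_s: 12.8
eef_pos: [0.6107, -0.1588, 0.1949]
eef_rot: [-0.0, 0.6, 0.8, 0.0]
wrist_force: [0.4, 0.6, 0.3]
opening: 0.219
grasp_force: 60.1
```

```bash
cat >> h.py <<'E'
def avg(n=5):
    L=[];F=[]
    for i in range(n):
        p=camera('top'); o=get_obs(); L.append(o['eef_pos']); F.append(o['wrist_force'])
    print('avg',np.mean(L,0).round(4),'sd',np.std(L,0).round(4),'F',np.mean(F,0).round(1)); return np.mean(L,0)
E
python3 - <<'E'
from h import *
X=avg(); o,T=pose(); print((T[:3,:3].T@(np.array([.6105,-.164,.195])-X)/.4).round(4), o['time_s'], np.degrees(np.arctan2(T[1,1],T[0,1])))
o2=camera('side'); 
M=np.eye(4); M[:3,:3]=cv2.Rodrigues(np.array(o2['rvec'],float))[0]; M[:3,3]=np.ravel(o2['tvec']); W=np.linalg.inv(M)
P=cloud(o2,W); m=(np.hypot(P[...,0]-X[0],P[...,1]-X[1])<.02)&(P[...,2]>X[2]-.062)&(P[...,2]<X[2]-.008); Q=P[m]; print(m.sum(),Q.mean(0),Q[:,2].min())
E
```

```text
avg [ 0.6115 -0.1598  0.1963] sd [0.0001 0.0003 0.0002] F [ 0.1 -0.  -1.1]
[-0.0095 -0.0053  0.0033] 13.05 16.147410584708155
49 [ 0.61272221 -0.1579261   0.16689577] 0.14301394057984107
```

>>> {"fn": "play_rows", "kwargs": {
  "plan": [
    [15,[-0.0095,-0.0053,0],0],
    [15,[-0.0095,-0.0053,0],0],
    [15,[-0.0095,-0.0053,0.02],0],
    [15,[-0.0095,-0.0053,0.033],0],
    [15,[-0.0095,-0.0053,0.038],0],
    [15,[-0.0095,-0.0053,0.043],0],
    [15,[-0.0095,-0.0053,0.048],0],
    [15,[-0.0095,-0.0053,0.053],0],
    [15,[-0.0095,-0.0053,0.053],0]
  ]
}}

```text
time_s: 14.0
eef_pos: [0.6107, -0.1655, 0.1771]
eef_rot: [0.002, 0.601, 0.799, -0.0]
wrist_force: [-3.9, 0.7, 12.5]
opening: 0.224
grasp_force: 62.0
```

Run:
```python
from h import *
X=avg(3); o,T=pose(); print((T[:3,:3].T@(np.array([.6105,-.164,.173])-X)/.4).round(4), o['time_s'],o['torque'])
p,W=shot('side'); c=proj(p,W,(.6105,-.164,.13)); u,v=map(int,c); print(c)
cv2.imwrite('pics/s7.png',cv2.resize(p['image'][v-45:v+45,u-50:u+50,::-1],None,fx=6,fy=6,interpolation=2))
```

```text
avg [ 0.6107 -0.1655  0.1771] sd [0. 0. 0.] F [-4.9  0.3 13.8]
[0.0038 0.0005 0.0103] 14.15 [ 0.0331957   1.05995295 -0.06784066]
[322.75608071 158.69400835]
```

View pics/s7.png

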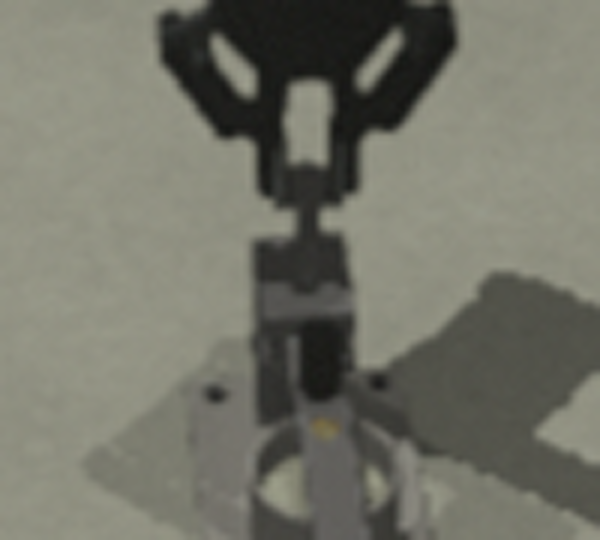

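Run:
```python
from h import *
p,W=shot('side'); P=cloud(p,W)
c=proj(p,W,(.6105,-.164,.125)); print(c,'foot px exp'); u,v=map(int,c)
print('cols',u-10,u+9)
for r in range(v-22,v+8):
    print(r,p['image'][r,u-10:u+10].mean(1).astype(int) if 0 else cv2.cvtColor(p['image'],cv2.COLOR_RGB2GRAY)[r,u-10:u+10],(P[r,u-5:u+5,2]*1000).round(),(P[r,u-5:u+5,1]*1000).round())
```

```text
[322.75908686 160.0308509 ] foot px exp
cols 312 331
138 [143 142 105  38  29  35  46  70 120 142 140 141 142 144 107  46  45  37
  33  66] [213. 213.   2.  -1.   4.  -2.  -5.  -3.   2. 207.] [-149. -151. -404. -408. -402. -410. -415. -413. -407. -162.]
139 [144 142 107  39  29  41  48  71 117 131 118 118 133 142 107  44  46  39
  32  65] [209. 210.  -1.   2.  -3.   2.  -1.   3.   4. 204.] [-151. -151. -402. -400. -406. -401. -404. -401. -401. -162.]
140 [144 141 105  39  26  41  50  58  81  86  74  72  87 101  83  40  46  39
  28  67] [205. 206. 207. 188. 189. 187. 187. 187. 189. 202.] [-151. -150. -150. -173. -173. -176. -176. -177. -175. -160.]
141 [141 142 105  40  27  43  50  47  46  49  46  49  50  58  50  39  47  38
  30  66] [201. 200. 203. 189. 190. 188. 189. 188. 189. 195.] [-152. -154. -151. -168. -167. -170. -170. -171. -171. -164.]
142 [142 142 108  43  28  44  51  43  44  45  44  44  45  46  39  38  44  40
  32  65] [198. 198. 199. 188. 187. 189. 190. 190. 187. 193.] [-151. -153. -151. -165. -166. -165. -165. -165. -169. -162.]
143 [141 141 108  48  29  47  54  46  41  
[... 4282 characters left out ...]
124. 124. 130. 125. 127. 125. 123.] [-145. -146. -149. -147. -148. -143. -148. -147. -149. -152.]
165 [141 130  91  68  79  83  81  78  77  75  73  70  67  68  68  71  72  69
  75 116] [125. 126. 124. 127. 125. 124. 124. 122. 123. 129.] [-141. -140. -143. -140. -143. -144. -145. -148. -147. -142.]
166 [139 131  94  60  63  64  61  60  58  57  52  45  43  42  42  44  50  49
  58 112] [122. 124. 122. 120. 117. 155. 160. 156. 156. 154.] [-139. -138. -141. -144. -148. -108. -103. -108. -109. -111.]
167 [143 129  96  61  52  48  50  49  51  46  37  32  30  29  29  32  41  45
  58 112] [123. 120. 118. 118. 157. 153. 158. 157. 155. 158.] [-135. -139. -141. -142. -101. -106. -102. -102. -105. -103.]
```

>>> {"fn": "play_rows", "kwargs": {
  "plan": [
    [15,[0,0,-0.02],0],
    [15,[0.002,0.005,-0.02],0],
    [15,[0.002,0.005,-0.01],0],
    [15,[0.002,0.005,-0.003],0],
    [15,[0.002,0.005,0.001],0],
    [15,[0.002,0.005,0.001],0]
  ]
}}

```text
time_s: 14.85
eef_pos: [0.611, -0.1629, 0.1722]
eef_rot: [-0.001, 0.601, 0.799, -0.0]
wrist_force: [0.9, 0.5, -1.3]
opening: 0.222
grasp_force: 60.1
```

>>> {"fn": "play_rows", "kwargs": {
  "plan": [
    [15,[0,0,0.008],0],
    [15,[0,0,0.016],0],
    [15,[0,0,0.024],0],
    [15,[0,0,0.032],0],
    [15,[0,0,0.037],0],
    [15,[0,0,0.037],0]
  ]
}}

```text
time_s: 15.45
eef_pos: [0.6112, -0.1631, 0.158]
eef_rot: [-0.0, 0.601, 0.799, -0.0]
wrist_force: [-0.4, 0.6, -2.3]
opening: 0.223
grasp_force: 60.1
```

Run:
```python
from h import *
X=avg(3); o,T=pose(); print(o['time_s'],o['torque'],o['opening'])
```

```text
avg [ 0.6113 -0.1632  0.1583] sd [0.     0.     0.0001] F [ 0.1  0.8 -1.5]
15.6 [0.14910983 0.01076087 0.01669623] 0.22404001514475894
```

>>> {"fn": "play_rows", "kwargs": {
  "plan": [
    [15,[0,0,0.008],0],
    [15,[0,0,0.016],0],
    [15,[0,0,0.024],0],
    [15,[0,0,0.03],0],
    [15,[0,0,0.036],0],
    [15,[0,0,0.036],0]
  ]
}}

```text
time_s: 16.2
eef_pos: [0.6112, -0.1631, 0.1435]
eef_rot: [-0.0, 0.601, 0.799, -0.0]
wrist_force: [-0.3, 1.1, -2.6]
opening: 0.224
grasp_force: 60.1
```

Run:
```python
from h import *
X=avg(3); o,T=pose(); print(o['time_s'],o['torque'],o['opening'])
```

```text
avg [ 0.6111 -0.1631  0.1437] sd [0.     0.     0.0001] F [-0.2  0.7 -1.9]
16.35 [ 0.13816484  0.12627498 -0.01667458] 0.2257729169118263
```

>>> {"fn": "play_rows", "kwargs": {
  "plan": [
    [15,[0,0,0.008],0],
    [15,[0,0,0.016],0],
    [15,[0,0,0.024],0],
    [15,[0,0,0.03],0],
    [15,[0,0,0.036],0],
    [15,[0,0,0.041],0],
    [15,[0,0,0.041],0]
  ]
}}

```text
time_s: 17.05
eef_pos: [0.6112, -0.1631, 0.1279]
eef_rot: [-0.0, 0.601, 0.799, -0.0]
wrist_force: [-3.2, 2.3, 3.8]
opening: 0.224
grasp_force: 60.7
```

Run:
```python
from h import *
X=avg(3); o,T=pose(); print(o['time_s'],o['torque'],o['opening'])
```

```text
avg [ 0.6112 -0.163   0.1279] sd [0. 0. 0.] F [-4.4  3.2  5.3]
17.2 [0.46668911 0.80400387 0.04080852] 0.2231076808520085
```

>>> {"fn": "play_rows", "kwargs": {
  "plan": [
    [30,[0,0,0],0],
    [45,[0,0,0],0],
    [45,[0,0,-0.01],0],
    [45,[0,0,-0.08],0],
    [20,[0,0,-0.13],0],
    [0,[0,0,-0.13],0],
    [0,[0,0,-0.13],0],
    [0,[0,0,-0.13],0],
    [0,[0,0,-0.13],0],
    [0,[0,0,-0.13],0]
  ]
}}

```text
time_s: 18.2
eef_pos: [0.6109, -0.163, 0.1786]
eef_rot: [-0.001, 0.601, 0.799, -0.0]
wrist_force: [0.2, -0.4, -0.4]
opening: 0.001
grasp_force: 0.0
```

Run:
```python
from h import *
X=avg(3); o,T=pose(); print(o['time_s'],o['opening'])
p,W=shot('side'); P=cloud(p,W); m=(np.hypot(P[...,0]-.6115,P[...,1]+.163)<.02)&(P[...,2]<.16)&(P[...,2]>.115); print(np.sort(P[m][:,2]*1000).round()[-30:])
```

```text
avg [ 0.6111 -0.1631  0.179 ] sd [0.0001 0.     0.0002] F [ 0.  -0.6  0.1]
18.35 -0.00013341679022809812
[137. 137. 137. 138. 138. 138. 138. 138. 138. 138. 139. 139. 139. 139.
 139. 139. 139. 140. 140. 140. 140. 140. 140. 141. 141. 141. 141. 142.
 143. 143.]
```

>>> {"fn": "play_rows", "kwargs": {
  "plan": [
    [0,[0,0,0.06],0],
    [0,[0,0,0.085],0],
    [0,[0,0,0.093],0],
    [0,[0,0,0.098],0],
    [0,[0,0,0.103],0],
    [0,[0,0,0.108],0],
    [0,[0,0,0.113],0],
    [0,[0,0,0.113],0]
  ]
}}

```text
time_s: 19.2
eef_pos: [0.6121, -0.1634, 0.139]
eef_rot: [0.001, 0.601, 0.799, 0.0]
wrist_force: [-10.0, 4.4, 19.7]
opening: -0.004
grasp_force: 10.3
```

Run:
```python
from h import *
X=avg(3); o,T=pose(); print(o['time_s'],o['opening'])
```

```text
avg [ 0.6121 -0.1634  0.139 ] sd [0. 0. 0.] F [-9.1  3.6 20.7]
19.35 -0.0016361012332352098
```

>>> {"fn": "play_rows", "kwargs": {
  "plan": [
    [0,[0,0,0.005],0],
    [0,[0,0,0.005],0]
  ]
}}

```text
time_s: 19.55
eef_pos: [0.6122, -0.1635, 0.1389]
eef_rot: [0.001, 0.601, 0.799, -0.0]
wrist_force: [-15.0, 5.8, 31.2]
opening: 0.001
grasp_force: 15.5
```

>>> {"fn": "play_rows", "kwargs": {
  "plan": [
    [0,[0,0,-0.03],0],
    [0,[0,0,-0.12],0],
    [0,[0,0,-0.22],0],
    [0,[-0.1,0,-0.25],0],
    [0,[-0.2,0,-0.25],0],
    [0,[-0.2,0,-0.25],0]
  ]
}}

```text
time_s: 20.15
eef_pos: [0.6346, -0.2451, 0.234]
eef_rot: [0.002, 0.603, 0.798, -0.001]
wrist_force: [-0.1, -0.7, -0.5]
opening: -0.001
grasp_force: 0.0
```

Run:
```python
from h import *
print(get_obs()['wrist_force'],get_obs()['time_s'])
p,W=shot('wrist'); P=cloud(p,W); c=proj(p,W,(.611,-.163,.139)); u,v=map(int,c); print(c)
m=(np.hypot(P[...,0]-.6115,P[...,1]+.163)<.008); print('head top',np.nanmedian(P[m][:,2]),np.nanstd(P[m][:,2]))
d=np.hypot(P[...,0]-.6115,P[...,1]+.163); m=(d>.016)&(d<.02); print('plate',np.nanmedian(P[m][:,2]))
```

```text
[-0.12471605 -0.69675933 -0.50729107] 20.15
[321.4693314   93.78007604]
head top 0.13941616705246193 0.0006545606555081241
plate 0.12535694923652496
```

Head top is 14.06 mm above the plate, so the pin is fully home and the robot is clear of everything.

```bash
python3 -c "
from bench import *
print(hand_in())"
```

```text
the job is handed in; nothing more can be done
None
```

The job is handed in: the bar is swung into the fork and the long pin is pushed through fork, tongue and fork, with its head measured fully home on the fork. It took about 20 s; the short pin, cups and jar were not touched, and I was not shown a verdict.

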